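# Add four clicks of soak time on the furnace timer and start it

## Task

Give the tube blanks four more clicks of soak time: with the fingertips, push the orange post on the black click dial round clockwise (seen from above) until the dial has clicked on exactly four stops from where it now stands, and leave it resting in that stop. Then press the green start button fully down and let it go. Push gently, do not pinch or squeeze the dial, and leave the three tubes by the console and the brass ring on it where they are.

Things in the scene. Friction and masses are not known exactly. Their poses are not given: they have to be found in the camera images.
- dial_center (a point): Centre of the top face of the black dial disc: 120 mm across, 16 mm thick, lying flat on the aluminium top of a blue console (210 x 290 mm, 70 mm high, fixed, standing at any yaw within about 35 degrees). This point is on the dial's vertical axis, 91 mm above the bench. A steel hub cap 24 mm across stands 6 mm above the disc at the centre. The point's z axis is up and its x axis points from the axis to the orange post.
- post_top (a point): Centre of the top of the orange finger post: an upright cylinder 16 mm in diameter, rising 30 mm above the disc's top face (its top is 121 mm above the bench), its axis 45 mm from the dial's axis. It turns with the dial.
- dial (a joint): Dial angle in rad, growing clockwise seen from above. The dial has a click stop (detent) every 20 degrees (0.349 rad), at 0, 0.349, 0.698 and so on, and rests in one of the first four at the start. Between stops it resists with up to about 0.15 N m (3 to 4 N at the post; this varies by a quarter either way), hardest a quarter of the way to the next stop; past half-way it pulls itself into the next stop, well damped, without running on. End stops lie at -0.15 and 3.64 rad.
- start_top (a point): Centre of the top of the green start button, 36 mm in diameter, in a black housing on the same console; its axis is vertical, and it lies about 153 mm from the dial's axis. It springs back by itself.
- start (a joint): How far the start button is pressed, in m: 0 is released, 0.006 is fully down (needs 5 N).
- tube_a_mid (a point): Loose steel tube blank standing by the console, 44 mm in diameter, 100 mm high, bore 26 mm; point at its centre, half-way up. To be left alone.
- tube_b_mid (a point): Another such tube blank, the same size, point at its centre. To be left alone.
- tube_c_mid (a point): Another such tube blank, on the other side of the console, the same size, point at its centre. To be left alone.
- gauge_ring_mid (a point): Loose brass ring lying on the console's top, 38 mm across, 14 mm high; point at its centre. To be left alone.

How it is judged:
By the outcome, as a careful person would: the job done as asked, in the order asked, and still so for the second after the job is handed in, with the robot touching nothing.
It also fails if it takes over 58 s, if anything falls off the work surface, if the arm or the gripper's body presses on something with over 40 N, if the wrist force passes 120 N, or if a joint passes its speed limit or range.

## Robot

A 6-joint arm with a two-finger parallel gripper is mounted at the origin on the work surface. World frame = base frame: x ahead of the robot, y to its left, z up, the work surface at z = 0. Lengths are in m, angles in rad, forces in N, time in s.
With the tool pointing down it reaches from about 0.35 to 0.85 m from the base axis. Payload 8.1 kg.
Tool frame: the origin (TCP) lies on the centre line of the jaws, within the pads' length; the fingertips stand robot.tips_ahead ahead of it and the grasp point (between the pads) lies 8 mm behind it (robot.tips_ahead is the distance from the TCP to the fingertips, in m); z points along the fingers, y is the direction in which the jaws open and shut (so a half turn about z gives the same grasp; the last joint's range is limited). The gripper opens to 93 mm and grips with 3 to 60 N. Pads are 15 mm wide; open, the fingers measure 128 mm over their backs; the gripper's body (75 mm by 188 mm) begins 65 mm behind the grasp point.
Start: joints at [-1.232, 0.13, 1.488, -0, 1.523, -0.085], TCP at [0.247, -0.547, 0.196] pointing down, gripper open.
Joint ranges: [-2.96, 2.96], [-0.89, 2.26], [0.02, 2.5], [-1.34, 4.48], [0, 2.73], [-2.66, 2.66]. Speed limits (rad/s): [2.39, 2.39, 2.79, 3.14, 3.14, 3.14].

## Interface

Orientations are given as a rotation vector (axis times angle).
In Python, from plant import monitor, eyes, job, robot gives the robot as it stands.
- The arm moves only by the tool servo_tool, never from a script. Its argument "plan" is a list that holds one entry, the list of rows, each a list of 7 numbers: the closure, from -1 (fully open) to 1 (shut), so that 0 is half open, then the shift along the world's x, y, z in mm, then the turn, a rotation vector about the world's x, y, z in rad. In form: [[[hand, dx, dy, dz, ax, ay, az], ...]]. A call has 1 to 12 rows; each row shifts and turns the commanded pose from where the row before left it; what a row does not reach is not made up. A row lasts 1/10 s, in which the tool goes at most 50 mm and 8.59 degrees, less where a joint would pass 70% of its speed; a pose out of reach is approached as far as the arm can. A call with a gripper value outside its range is refused whole. The fingers move at their own pace and stop on an object; "force" is the grip in N (left out, the last holds). Time passes only in rows, so rows that do not move let the fingers close. It gives the time, the measured TCP pose, the force and the opening at its end, in the units of the state.
- monitor.read_state(): the state, without advancing time (a new reading comes with each control period).
- eyes.read_camera(name): name is "side" or "top" or "wrist"; returns the picture (400x640x3 uint8, red, green, blue); there is no depth.
- eyes.camera_info(name): a dict with "mtx" (3x3 intrinsics, pixels), "R" (3x3) and "t" (3): a world point X has camera coordinates R X + t. Camera axes: x right, y down, z forward; pixel columns grow to the right and rows downward; lengths in m; the calibration is good to about 2 mm. A picture is of the moment at which its call begins: read the wrist's pose just before it. camera_info takes no time and is no camera call; for the wrist camera it gives the pose at the moment of the call.
- job.close_job(): hands the job in, once; it reports no verdict.
The state is a dict: "t": time; "q": joint angles; "dq": joint speeds; "joint_torque": joint torques, N m; "tool_pos": TCP position; "orientation": TCP orientation; "force": force on the tool from outside, world axes, zero at the start; "wrist_torque": the same for the moment, N m; "opening": finger opening in m.
Only numpy, scipy, OpenCV 4.12 (cv2) and the standard library are available. Lean on these libraries where they do the work, as an engineer would, in place of code of your own. Each camera call takes 0.05 s, during which the arm holds its last target. There are 200 camera calls.

## Working session

There is one attempt and no reset: what is moved stays moved. The work goes in short steps, Python scripts to look and compute and a tool call to move; the robot and the scene stay as the last step left them, time stands still between calls to the robot, and variables do not carry over. Pictures are saved under pics/ and viewed, about 8 in all and at most 12, crops included, and the job is handed in when it is done.

Besides the shell and the picture viewer there is one more tool, called after "Call:" by a JSON object that holds its "op" and its "data", one argument or row to a line. servo_tool: Moves the arm, as the interface text tells. Its arguments: {"type":"object","properties":{"plan":{"type":"array"},"force":{"type":"number"}},"required":["plan"]}

```bash
mkdir -p pics; ls; python3 - <<'E'
from plant import monitor, eyes, job, robot
import cv2
print(robot.tips_ahead, [a for a in dir(robot) if a[0]!='_'])
print(monitor.read_state())
ims=[eyes.read_camera(n) for n in("top","side")]
for n,i in zip(("top","side"),ims):
    cv2.imwrite(f"pics/{n}0.png",i[:,:,::-1]); c=eyes.camera_info(n); print(n,c)
E
```

```text
pics
0.011 ['IKError', 'tips_ahead']
{'t': 0.0, 'q': array([-1.23241921e+00,  1.31150017e-01,  1.48930873e+00, -2.12727916e-05,
        1.52298449e+00, -8.53673191e-02]), 'dq': array([ 7.81124199e-04, -1.59232608e-05,  2.18783036e-04, -2.52553859e-04,
        6.16396131e-05, -8.95560633e-04]), 'joint_torque': array([ 1.27543140e-04, -5.59845185e+01, -4.91759312e+01,  7.70057808e-02,
        3.55289213e-02, -1.79286494e-04]), 'tool_pos': array([ 0.24652948, -0.54633162,  0.19527797]), 'orientation': array([-3.06955076e+00, -6.60263566e-01,  3.99630635e-04]), 'force': array([ 0.37843074, -0.52099296,  0.17609008]), 'wrist_torque': array([-0.00999496, -0.06206572, -0.00694265]), 'opening': 0.09311724858870696}
top {'mtx': array([[409.05534326,   0.        , 320.4911888 ],
       [  0.        , 409.05534326, 199.11370845],
       [  0.        ,   0.        ,   1.        ]]), 'R': array([[-0.07525905, -0.99716282,  0.00154231],
       [-0.97058789,  0.07289847, -0.22944489],
       [ 0.22868148, -0.01876475, -0.97332043]]), 't': array([0.08736109, 0.64053136, 0.78665374])}
side {'mtx': array([[449.24289095,   0.        , 321.14247604],
       [  0.        , 449.24289095, 194.45363995],
       [  0.        ,   0.        ,   1.        ]]), 'R': array([[-0.9993835 , -0.0343545 , -0.00723738],
       [-0.02061972,  0.74118814, -0.6709806 ],
       [ 0.02841547, -0.67041771, -0.74143958]]), 't': array([0.59950023, 0.04931857, 1.06443597])}
```

View pics/top0.png

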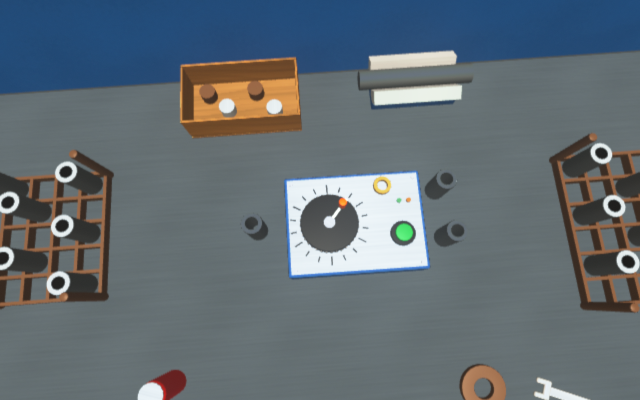

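View pics/side0.png

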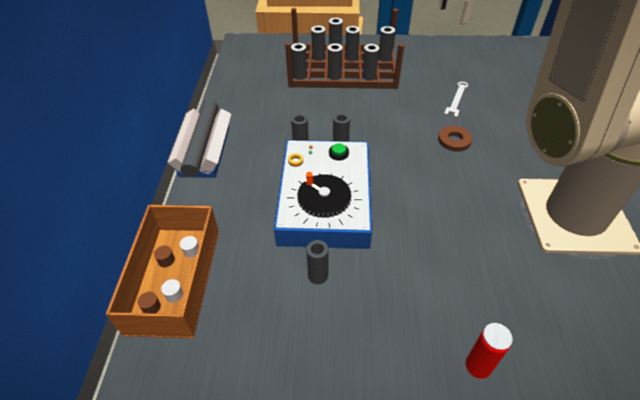

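The top view shows the dial at about (330,222), the post at (343,202), the button at (403,232) and the ring at (382,185). The tubes are at (254,225), (446,180) and (457,231). The side view agrees. Next I'll work out metric positions.

```bash
cat > h.py <<'E'
import numpy as np, cv2
from plant import monitor, eyes
def ray(n,uv,z,c=None):
    c=c or eyes.camera_info(n); R,t=c["R"],c["t"]
    d=R.T@np.linalg.solve(c["mtx"],[*uv,1]); o=-R.T@t
    return o+d*(z-o[2])/d[2]
def proj(n,X,c=None):
    c=c or eyes.camera_info(n); p=c["mtx"]@(c["R"]@np.array(X)+c["t"]); return p[:2]/p[2]
def blob(im,lo,hi,box):
    x0,y0,x1,y1=box; m=cv2.inRange(cv2.cvtColor(im[y0:y1,x0:x1].copy(),cv2.COLOR_RGB2HSV),lo,hi)
    n,l,s,c=cv2.connectedComponentsWithStats(m); 
    o=[(s[i,4],c[i]+[x0,y0]) for i in range(1,n) if s[i,4]>15]
    return sorted(o,key=lambda a:-a[0])
OR=((3,180,100),(14,255,255)); GR=((50,150,50),(75,255,255)); YE=((15,120,100),(30,255,255)); BK=((0,0,0),(180,90,60))
E
python3 - <<'E'
from h import *
ims={n:cv2.imread(f"pics/{n}0.png")[:,:,::-1] for n in("top","side")}
B={"top":(288,174,425,272),"side":(283,143,370,228)}
for n in ims:
    i=ims[n]; b=B[n]
    d=blob(i,*BK,b)[0]
    m=np.zeros(i.shape[:2],np.uint8); x0,y0,x1,y1=b
    m[y0:y1,x0:x1]=cv2.inRange(cv2.cvtColor(i[y0:y1,x0:x1].copy(),cv2.COLOR_RGB2HSV),*BK)
    c=max(cv2.findContours(m,0,2)[0],key=cv2.contourArea); h=cv2.convexHull(c).reshape(-1,2)
    e=cv2.fitEllipse(h); print(n,"dial",e,ray(n,e[0],.091))
    print("green",[(a,p.round(1),ray(n,p,.095).round(4)) for a,p in blob(i,*GR,b)[:2]])
    print("orange",[(a,p.round(1),ray(n,p,.115).round(4)) for a,p in blob(i,*OR,b)[:3]])
    print("ring",[(a,p.round(1),ray(n,p,.08).round(4)) for a,p in blob(i,*YE,b)[:2]])
for p in [(254,220),(446,180),(457,230)]: print("tube",ray("top",p,.1).round(3))
for q in [(288,178),(417,172),(428,266),(292,276)]: print("corner",ray("top",q,.07).round(3))
big=cv2.resize(ims["top"][165:285,280:440],None,fx=5,fy=5,interpolation=cv2.INTER_CUBIC)
cv2.imwrite("pics/crop.png",big[:,:,::-1])
E
```

```text
Traceback (most recent call last):
IndexError: list index out of range
```

```bash
sed -i 's/BK=.*/BK=((0,0,0),(180,255,75))/' h.py
cat > m.py <<'E'
from h import *
ims={n:cv2.imread(f"pics/{n}0.png")[:,:,::-1] for n in("top","side")}
B={"top":(292,180,370,268),"side":(290,165,360,222)}
B2={"top":(288,174,425,272),"side":(283,143,370,228)}
print(ims["top"][222,310],ims["top"][202,343])
for n in ims:
    i=ims[n]; x0,y0,x1,y1=B[n]
    m=np.zeros(i.shape[:2],np.uint8)
    m[y0:y1,x0:x1]=cv2.inRange(cv2.cvtColor(i[y0:y1,x0:x1].copy(),cv2.COLOR_RGB2HSV),*BK)
    m=cv2.morphologyEx(m,cv2.MORPH_OPEN,np.ones((3,3)))
    c=max(cv2.findContours(m,0,2)[0],key=cv2.contourArea); h=cv2.convexHull(c).reshape(-1,2)
    e=cv2.fitEllipse(h); print(n,"dial",e,ray(n,e[0],.088))
    b=B2[n]
    print("green",[(a,p.round(1),ray(n,p,.095).round(4)) for a,p in blob(i,*GR,b)[:2]])
    print("orange",[(a,p.round(1),ray(n,p,.115).round(4)) for a,p in blob(i,*OR,b)[:3]])
    print("ring",[(a,p.round(1),ray(n,p,.08).round(4)) for a,p in blob(i,*YE,b)[:2]])
for p in [(254,220),(446,180),(457,230)]: print("tube",ray("top",p,.1).round(3))
for q in [(288,178),(417,172),(428,266),(292,276)]: print("corner",ray("top",q,.07).round(3))
big=cv2.resize(ims["top"][165:285,280:440],None,fx=5,fy=5,interpolation=cv2.INTER_CUBIC)
cv2.imwrite("pics/crop.png",big[:,:,::-1])
E
python3 m.py
```

```text
[79 81 82] [255 164  53]
top dial ((321.4608154296875, 199.99957275390625), (6.296267509460449, 25.312381744384766), 72.77532196044922) [0.64006044 0.03742571 0.088     ]
green [(np.int32(226), array([403.9, 231.8]), array([ 0.5604, -0.1231,  0.095 ]))]
orange [(np.int32(20), array([341.6, 202. ]), array([ 0.6267, -0.0017,  0.115 ]))]
ring [(np.int32(128), array([381.7, 184.7]), array([ 0.6654, -0.0919,  0.08  ])), (np.int32(24), array([342.7, 201.9]), array([ 0.6346, -0.0066,  0.08  ]))]
side dial ((323.81011962890625, 195.44012451171875), (42.167476654052734, 52.5330810546875), 88.13223266601562) [0.59220672 0.03254505 0.088     ]
green [(np.int32(140), array([338.6, 149.2]), array([ 0.561 , -0.1126,  0.095 ]))]
orange [(np.int32(71), array([309.2, 178.3]), array([0.6252, 0.0068, 0.115 ]))]
ring [(np.int32(123), array([295.3, 159.4]), array([ 0.6649, -0.0896,  0.08  ]))]
tube [0.606 0.176 0.1  ]
tube [ 0.66  -0.222  0.1  ]
tube [ 0.555 -0.229  0.1  ]
corner [0.698 0.105 0.07 ]
corner [ 0.691 -0.173  0.07 ]
corner [ 0.49  -0.169  0.07 ]
corner [0.491 0.109 0.07 ]
```

View pics/crop.png

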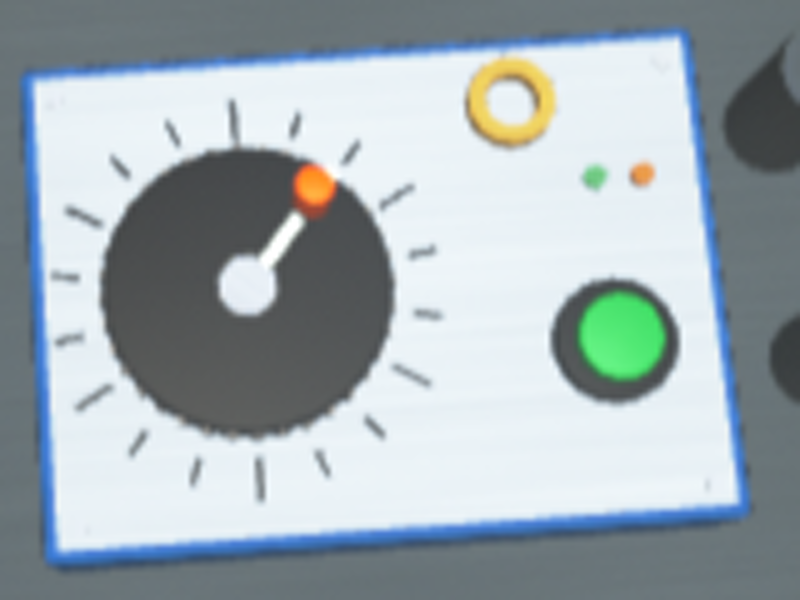

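The post points at the third tick, which is stop 2. The target tick is the long one at crop (412,376). I'll refine the dial centre and plan the arc.

```bash
python3 - <<'E'
from h import *
im=cv2.imread("pics/top0.png")[:,:,::-1]
x0,y0,x1,y1=299,192,361,256
m=np.zeros(im.shape[:2],np.uint8)
m[y0:y1,x0:x1]=(im[y0:y1,x0:x1].max(2)<125)*255
m=cv2.morphologyEx(m,cv2.MORPH_OPEN,np.ones((5,5)))
c=max(cv2.findContours(m,0,2)[0],key=cv2.contourArea)
e=cv2.fitEllipse(cv2.convexHull(c)); print(e,ray("top",e[0],.088),ray("top",(329.4,222),.097))
C=np.array([ray("top",e[0],.088)[:2],[.5922,.0325],ray("top",(329.4,222),.097)[:2]]);
P=ray("top",(342.7,201),.121)[:2]; print("post",P,ray("side",(309.5,174),.121))
for c in C:
  d=P-c; print(c,np.hypot(*d),np.degrees(np.arctan2(d[1],d[0])))
g=ray("top",(404,231),.1);print(g)
# tick 40 and 120 angles
for t in [(46.8,24),(70,30.6),(82.4,75.2),(52,96)]:
  q=ray("top",(280+t[0],165+t[1]),.07)[:2]-C[0]; print(np.degrees(np.arctan2(q[1],q[0])))
E
```

```text
((328.95098876953125, 222.9991455078125), (56.964847564697266, 57.81826400756836), 106.81300354003906) [0.59080618 0.02582479 0.088     ] [0.59122394 0.02507625 0.097     ]
post [ 0.62719454 -0.00377157] [ 6.24762005e-01 -6.10714209e-04  1.21000000e-01]
[0.59080618 0.02582479] 0.04690476468509578 -39.123073067951935
[0.5922 0.0325] 0.050400839787520406 -46.026581513370985
[0.59122394 0.02507625] 0.046109443738278466 -38.72903372370818
[ 0.56124939 -0.12246785  0.1       ]
-1.452951089309057
-40.4631151790974
-119.66487801075357
-179.57752700802038
```

Call:
{"op": "servo_tool", "data": {
  "plan": [
    [[1,28,40,3,0,0,0.036],[1,28,40,3,0,0,0.036],[1,28,40,3,0,0,0.036],[1,28,40,3,0,0,0.036],[1,28,40,3,0,0,0.036],[1,28,40,3,0,0,0.036],[1,28,40,3,0,0,0.036],[1,28,40,3,0,0,0.036],[1,28,40,3,0,0,0.036],[1,28,40,3,0,0,0.036],[1,28,40,3,0,0,0.036],[1,0,0,0,0,0,0.036]]
  ]
}}

```text
t: 1.3
tool_pos: [0.557, -0.1016, 0.2291]
orientation: [-2.852, -1.313, -0.002]
force: [-0.6, -0.5, 0.3]
opening: 0.0026
```

```bash
python3 - <<'E'
from h import *
from scipy.spatial.transform import Rotation as R
s=monitor.read_state(); c=eyes.camera_info("wrist"); i=eyes.read_camera("wrist")
print(s["t"],s["tool_pos"],s["orientation"],s["opening"],R.from_rotvec(s["orientation"]).as_matrix().round(3))
cv2.imwrite("pics/w1.png",i[:,:,::-1]); np.savez("w1",**c); print(c)
print([proj("wrist",p,c).round(0) for p in [(.591,.026,.097),(.625,-.0035,.121),(.561,-.1225,.1),(.56,-.002,.07)]])
E
```

```text
1.3 [ 0.55697484 -0.10157587  0.22908701] [-2.85221615e+00 -1.31325950e+00 -2.05127356e-03] 0.0025635813489126606 [[ 0.65   0.76   0.001]
 [ 0.76  -0.65   0.002]
 [ 0.002 -0.001 -1.   ]]
{'mtx': array([[309.78785628,   0.        , 320.89317818],
       [  0.        , 309.78785628, 203.00040363],
       [  0.        ,   0.        ,   1.        ]]), 'R': array([[ 7.59896519e-01, -6.50044041e-01, -1.60065369e-04],
       [-6.27300612e-01, -7.33374143e-01,  2.62023488e-01],
       [-1.70444195e-01, -1.99010327e-01, -9.65061483e-01]]), 't': array([-0.48902376,  0.23698155,  0.49585439])}
[array([261.,  70.]), array([307.,  66.]), array([337., 204.]), array([263., 115.])]
```

View pics/w1.png

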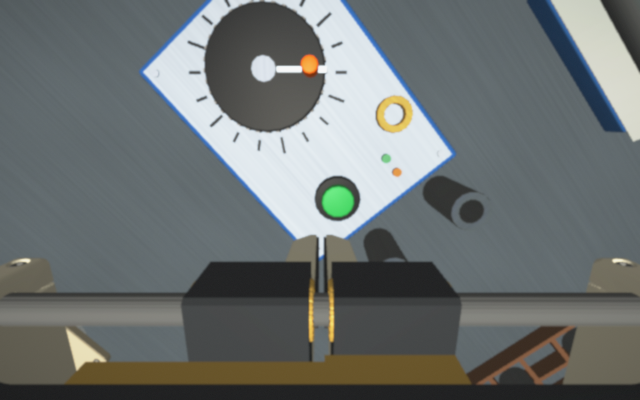

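The wrist view matches the top-camera estimate to about 2 px: hub at (263,68), post top at (309,63), button at (337,201).

```bash
python3 - <<'E'
from h import *
c=dict(np.load("w1.npz")); i=cv2.imread("pics/w1.png")[:,:,::-1]
m=((i[0:140,200:332].max(2)<125)*255).astype(np.uint8); m=cv2.morphologyEx(m,cv2.MORPH_OPEN,np.ones((7,7)))
k=cv2.convexHull(max(cv2.findContours(m,0,2)[0],key=cv2.contourArea)); k=k[k[:,0,1]>2]
e=cv2.fitEllipse(k); e0=np.array(e[0])+[200,0]; print(e,ray("wrist",e0,.091,c),ray("wrist",(263,68),.097,c))
P=ray("wrist",(309,63),.121,c); print(P, ray("wrist",(338,201.5),.1,c))
m=blob(i,*GR,(310,170,370,230)); print(m, ray("wrist",m[0][1],.1,c))
for C in (ray("wrist",e0,.091,c),ray("wrist",(263,68),.097,c)):
  d=(P-C)[:2]; print(np.hypot(*d),np.degrees(np.arctan2(d[1],d[0])))
E
```

```text
((64.51036834716797, 66.07782745361328), (119.49329376220703, 131.21949768066406), 164.53631591796875) [0.59530265 0.02787095 0.091     ] [0.59321532 0.02621925 0.097     ]
[ 0.62764597 -0.00250989  0.121     ] [ 0.5637143  -0.12115076  0.1       ]
[(np.int32(594), array([338.88383838, 202.75420875]))] [ 0.56354737 -0.12281487  0.1       ]
0.044374387294673634 -43.207948914722486
0.04484231979949927 -39.841824532534424
```

Call:
{"op": "servo_tool", "data": {
  "plan": [
    [[1,22,30,0,0,0,0],[1,22,30,0,0,0,0],[1,22,30,0,0,0,0],[1,22,30,0,0,0,0],[1,0,0,0,0,0,0],[1,0,0,-30,0,0,0],[1,0,0,-30,0,0,0],[1,0,0,-30,0,0,0],[1,0,0,-20,0,0,0],[1,0,0,-7,0,0,0],[1,0,0,0,0,0,0],[1,0,0,0,0,0,0]]
  ]
}}

```text
t: 2.55
tool_pos: [0.6434, 0.0124, 0.1137]
orientation: [2.858, 1.302, 0.002]
force: [-0.6, 0.9, 0.6]
opening: 0.0003
```

```bash
python3 - <<'E'
from h import *
s=monitor.read_state(); print(s["force"],s["tool_pos"]); i=eyes.read_camera("top"); j=eyes.read_camera("side")
a=cv2.resize(i[160:280,270:430],(600,450),interpolation=cv2.INTER_CUBIC)
b=cv2.resize(j[130:250,260:380],(450,450),interpolation=cv2.INTER_CUBIC)
cv2.imwrite("pics/a2.png",np.hstack([cv2.resize(a,(440,330)),cv2.resize(b,(330,330))])[:,:,::-1])
E
```

```text
[-0.5910445   0.94875527  0.5704434 ] [0.64336761 0.01244233 0.1137284 ]
```

View pics/a2.png

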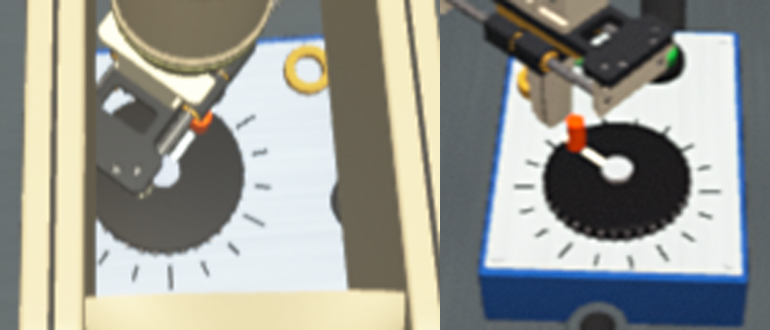

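```bash
python3 - <<'E'
from h import *
s=monitor.read_state(); p=s["tool_pos"]; print(s["opening"])
from scipy.spatial.transform import Rotation as R
M=R.from_rotvec(s["orientation"]).as_matrix()
for l in [(0,0,.011),(0,.0175,.011),(0,-.0175,.011),(0,0,-.06)]:
  X=p+M@np.array(l); a=proj("top",X); b=proj("side",X)
  print(l,((a-[270,160])*2.75).round(), ((b-[260,130])*2.75+[440,0]).round())
print((proj("side",(.627,-.0035,.121))-[260,130])*2.75+[440,0])
j=eyes.read_camera("side"); cv2.imwrite("pics/s3.png",cv2.resize(j[100:220,250:410],(800,600),interpolation=cv2.INTER_CUBIC)[:,:,::-1])
E
```

```text
0.0006315389846003019
(0, 0, 0.011) [174.  98.] [552. 148.]
(0, 0.0175, 0.011) [188.  79.] [537. 137.]
(0, -0.0175, 0.011) [160. 116.] [568. 158.]
(0, 0, -0.06) [178.  73.] [549.  84.]
[573.53527943 118.39654912]
```

View pics/s3.png

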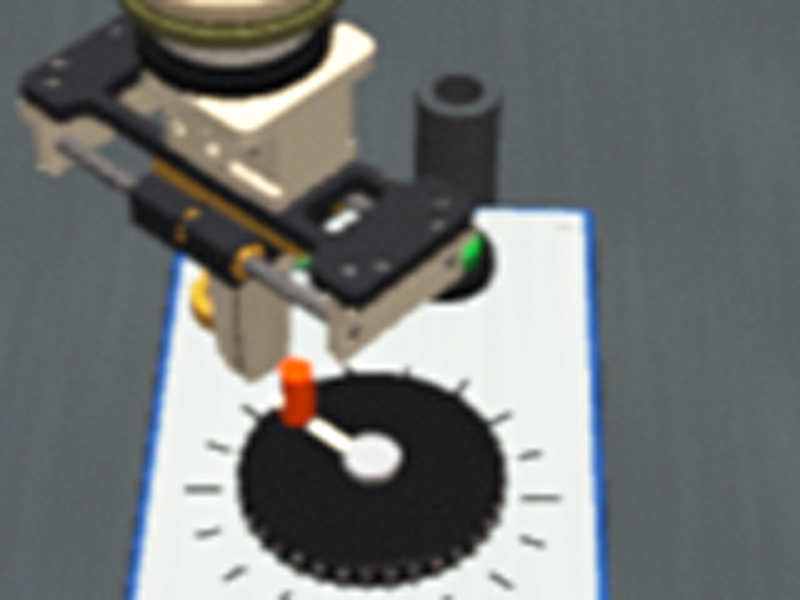

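```bash
python3 - <<'E'
from h import *
from scipy.spatial.transform import Rotation as R
c=dict(np.load("w1.npz")); M=R.from_rotvec([-2.85221615,-1.31325950,-.002]).as_matrix(); p=np.array([.55697,-.10158,.22909])
for l in [(0,0,.011),(0,.0175,.011),(-.0075,0,.011),(.0075,0,.011),(0,0,-.03)]: print(l,proj("wrist",p+M@l,c).round(1))
print(proj("side",p+M@[0,0,.011]))
s=monitor.read_state(); c=eyes.camera_info("wrist"); i=eyes.read_camera("wrist")
p=s["tool_pos"];M=R.from_rotvec(s["orientation"]).as_matrix()
print(s["t"],p,s["force"]); print("now",proj("wrist",p+M@[0,0,.011],c).round(1),proj("wrist",(.627,-.0035,.121),c),proj("wrist",(.593,.026,.097),c),proj("side",p+M@[0,0,.011]))
cv2.imwrite("pics/w4.png",i[:,:,::-1])
E
```

```text
(0, 0, 0.011) [321.2 231.3]
(0, 0.0175, 0.011) [346.9 231.3]
(-0.0075, 0, 0.011) [321.2 241.5]
(0.0075, 0, 0.011) [321.2 220.8]
(0, 0, -0.03) [321.3 257.4]
[341.5311813 110.7771736]
2.7 [0.64387841 0.01285272 0.11426549] [-0.25717534  0.69147162  0.04403774]
now [321.2 231.2] [318.11732553 275.09262471] [255.69697643 258.96042041] [300.78630395 183.77009283]
```

View pics/w4.png

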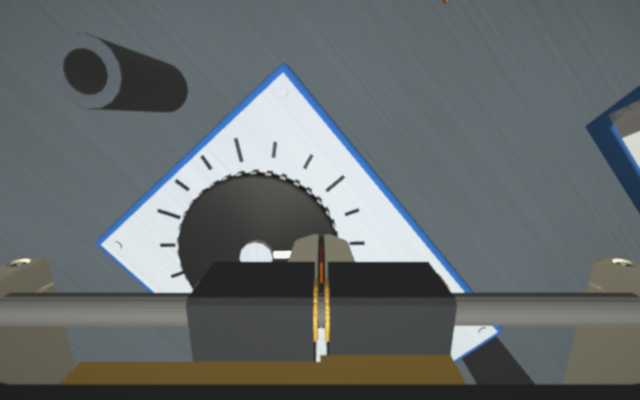

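```bash
python3 - <<'E'
from h import *
c=eyes.camera_info("wrist")
C=np.array([.593,.026]); 
for X,o in [((.698,.105,.07),(285,66)),((.491,.109,.07),(100,244)),((.691,-.173,.07),(500,331)),((.593,.026,.097),(256,251)),((.606,.176,.1),(86,71))]:
  print(X,proj("wrist",X,c).round(1),o, ray("wrist",o,X[2],c).round(4))
print(c["t"], -c["R"].T@c["t"], monitor.read_state()["tool_pos"])
s=cv2.imread("pics/side0.png")
for X in [(.698,.105,.07),(.491,.109,.07),(.691,-.173,.07),(.49,-.169,.07),(.563,-.122,.1)]: print(proj("side",X).round(1))
E
```

```text
(0.698, 0.105, 0.07) [293.1  72.1] (285, 66) [0.6964 0.1116 0.07  ]
(0.491, 0.109, 0.07) [ 99.4 249.4] (100, 244) [0.495  0.1116 0.07  ]
(0.691, -0.173, 0.07) [500.7 335.3] (500, 331) [ 0.6929 -0.1688  0.07  ]
(0.593, 0.026, 0.097) [255.9 259.1] (256, 251) [0.5974 0.0304 0.097 ]
(0.606, 0.176, 0.1) [97.4 76.7] (86, 71) [0.6034 0.1825 0.1   ]
[-0.47771898  0.40919806  0.42208714] [0.69157334 0.06916886 0.30126072] [0.64375165 0.01292927 0.1140298 ]
[273.4 225.2]
[370.4 228.9]
[287.6 139.6]
[366.5 142. ]
[337.8 145. ]
```

The wrist view shows the finger pair centred radially on the post, with the post just behind it. The side camera disagrees by several px on where the fingertips are. I'll settle it by touch with small steps, watching the force.

Call:
{"op": "servo_tool", "data": {
  "plan": [
    [[1,-1,-1.1,0,0,0,0],[1,-1,-1.1,0,0,0,0],[1,-1,-1.1,0,0,0,0],[1,0,0,0,0,0,0]]
  ]
}}

```text
t: 3.15
tool_pos: [0.6396, 0.0096, 0.1124]
orientation: [2.858, 1.303, -0.0]
force: [-0.8, -0.2, 0.7]
opening: 0.0004
```

Call:
{"op": "servo_tool", "data": {
  "plan": [
    [[1,-1,-1.1,0,0,0,0],[1,-1,-1.1,0,0,0,0],[1,0,0,0,0,0,0]]
  ]
}}

```text
t: 3.45
tool_pos: [0.6376, 0.0074, 0.1123]
orientation: [-2.858, -1.303, 0.0]
force: [-0.1, 0.5, -0.3]
opening: 0.0004
```

Call:
{"op": "servo_tool", "data": {
  "plan": [
    [[1,-1,-1.1,0,0,0,0],[1,-1,-1.1,0,0,0,0],[1,0,0,0,0,0,0]]
  ]
}}

```text
t: 3.75
tool_pos: [0.6356, 0.0052, 0.1123]
orientation: [2.858, 1.303, -0.0]
force: [-0.4, 0.5, -0.8]
opening: 0.0003
```

```bash
python3 - <<'E'
from h import *
j=eyes.read_camera("side"); i=eyes.read_camera("wrist")
cv2.imwrite("pics/s5.png",np.hstack([cv2.resize(j[130:210,270:360],(450,400),interpolation=cv2.INTER_CUBIC),cv2.resize(i[200:330,260:390],(400,400),interpolation=cv2.INTER_CUBIC)])[:,:800,::-1])
E
```

```text
(no output)
```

View pics/s5.png

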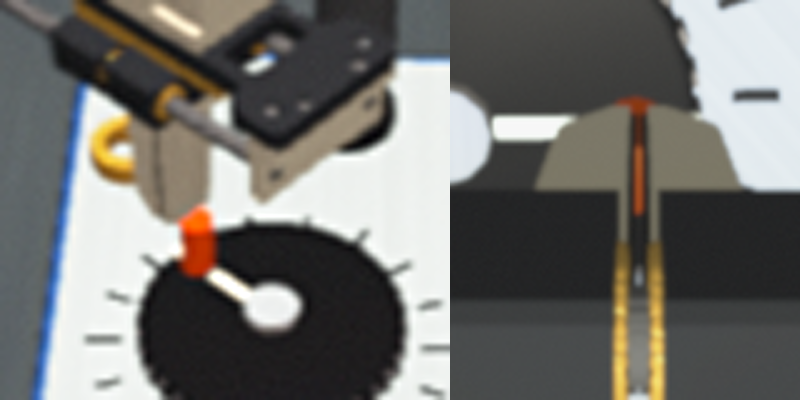

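The side crop shows the fingertips at (170,220), above and behind the post top at (198,215). The wrist crop shows the post's base, at (635,103), uncovered beyond the tips. So the tips really sit about 20–25 mm higher than the stated tip offset implies, above the post top. I'll back off and go lower in steps.

Call:
{"op": "servo_tool", "data": {
  "plan": [
    [[1,5,6,0,0,0,0],[1,6,7,0,0,0,0],[1,0,0,0,0,0,0],[1,0,0,-4,0,0,0],[1,0,0,-4,0,0,0],[1,0,0,-4,0,0,0],[1,0,0,0,0,0,0]]
  ]
}}

```text
t: 4.55
tool_pos: [0.6459, 0.0182, 0.0991]
orientation: [-2.858, -1.303, 0.003]
force: [-0.1, 0.3, -0.7]
opening: 0.0005
```

```bash
python3 - <<'E'
from h import *
j=eyes.read_camera("side"); i=eyes.read_camera("wrist")
cv2.imwrite("pics/s6.png",np.hstack([cv2.resize(j[130:210,270:360],(450,400),interpolation=cv2.INTER_CUBIC),cv2.resize(i[200:330,260:390],(400,400),interpolation=cv2.INTER_CUBIC)])[:,:800,::-1])
E
```

```text
(no output)
```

View pics/s6.png

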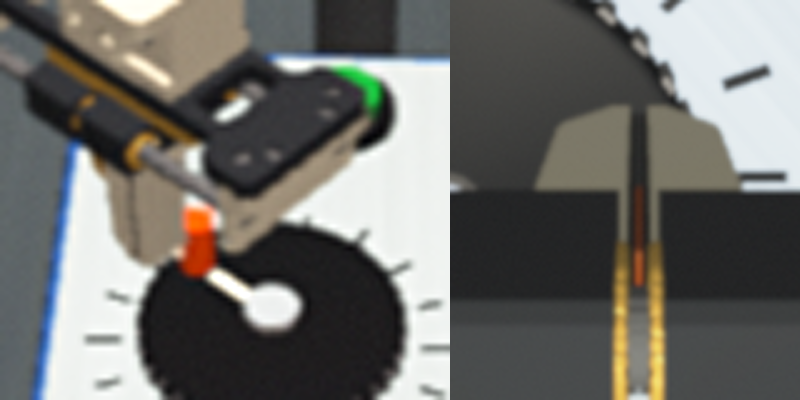

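```bash
python3 - <<'E'
from h import *
f=lambda X:((proj("side",X)-[270,130])*5).round()
p=np.array([.6459,.0182]); y=np.array([.757,-.653]); x=np.array([.653,.757])
for z in (.085,.1,.115,.13,.156,.18): print(z,"tip",f([*p,z]),f([*(p-.0175*y),z]),"body end",f([*(p-.094*y),z]),f([*(p-.094*y+.0375*x),z]),f([*(p-.094*y-.0375*x),z]))
print(f([.627,-.0035,.121]),f([.627,-.0035,.091]))
E
```

```text
0.085 tip [150. 305.] [178. 325.] body end [306. 414.] [247. 465.] [364. 365.]
0.1 tip [149. 283.] [177. 302.] body end [307. 391.] [247. 442.] [365. 343.]
0.115 tip [148. 259.] [176. 279.] body end [307. 368.] [246. 419.] [366. 319.]
0.13 tip [146. 235.] [175. 255.] body end [307. 345.] [246. 396.] [367. 296.]
0.156 tip [143. 192.] [173. 212.] body end [308. 302.] [245. 353.] [368. 253.]
0.18 tip [141. 151.] [171. 171.] body end [309. 261.] [244. 313.] [370. 212.]
[193. 215.] [195. 262.]
```

Call:
{"op": "servo_tool", "data": {
  "plan": [
    [[1,0,0,-3,0,0,0],[1,0,0,-3,0,0,0],[1,0,0,-2,0,0,0],[1,0,0,0,0,0,0]]
  ]
}}

```text
t: 5.05
tool_pos: [0.6464, 0.0184, 0.0918]
orientation: [-2.858, -1.303, 0.001]
force: [-0.3, 1.1, 1.1]
opening: 0.0004
```

Call:
{"op": "servo_tool", "data": {
  "plan": [
    [[1,-2,-2.3,0,0,0,0],[1,-2,-2.3,0,0,0,0],[1,-1,-1.1,0,0,0,0],[1,0,0,0,0,0,0]]
  ]
}}

```text
t: 5.45
tool_pos: [0.6417, 0.0124, 0.0925]
orientation: [2.858, 1.303, 0.0]
force: [0.0, -0.4, -0.3]
opening: 0.0003
```

Call:
{"op": "servo_tool", "data": {
  "plan": [
    [[1,-1,-1.1,0,0,0,0],[1,-1,-1.1,0,0,0,0],[1,0,0,0,0,0,0]]
  ]
}}

```text
t: 5.75
tool_pos: [0.6397, 0.0104, 0.0923]
orientation: [2.858, 1.304, -0.0]
force: [-0.3, 0.5, 0.4]
opening: 0.0003
```

Call:
{"op": "servo_tool", "data": {
  "plan": [
    [[1,-1,-1.1,0,0,0,0],[1,-1,-1.1,0,0,0,0],[1,0,0,0,0,0,0]]
  ]
}}

```text
t: 6.05
tool_pos: [0.6379, 0.0083, 0.0924]
orientation: [2.858, 1.304, 0.001]
force: [0.9, 1.5, -0.8]
opening: 0.0006
```

Call:
{"op": "servo_tool", "data": {
  "plan": [
    [[1,-0.6,-0.8,0,0,0,0],[1,-0.6,-0.8,0,0,0,0],[1,0,0,0,0,0,0]]
  ]
}}

```text
t: 6.35
tool_pos: [0.6368, 0.0068, 0.0924]
orientation: [2.858, 1.304, 0.001]
force: [2.5, 0.7, -0.8]
opening: 0.0005
```

```bash
python3 - <<'E'
from h import *
for k in range(2):
  s=monitor.read_state(); print(s["force"].round(2),s["tool_pos"].round(4)); j=eyes.read_camera("side"); i=eyes.read_camera("wrist")
cv2.imwrite("pics/s7.png",np.hstack([cv2.resize(j[130:210,270:360],(450,400),interpolation=cv2.INTER_CUBIC),cv2.resize(i[200:330,260:390],(400,400),interpolation=cv2.INTER_CUBIC)])[:,:800,::-1])
E
```

```text
[ 2.54  0.71 -0.81] [0.6368 0.0068 0.0924]
[ 3.53  1.64 -0.53] [0.6368 0.0068 0.0925]
```

View pics/s7.png

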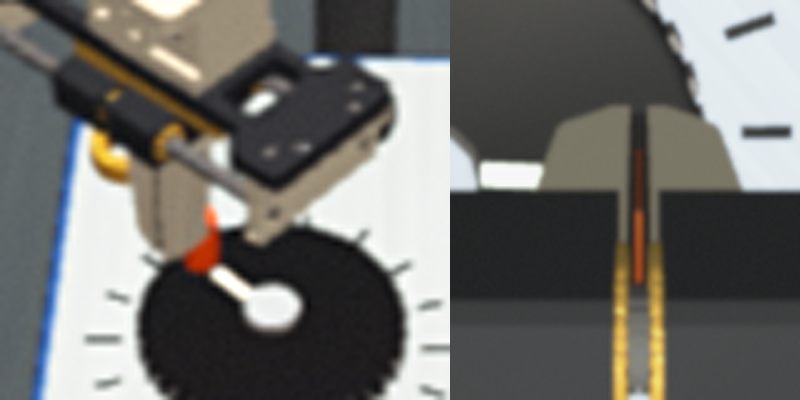

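The fingers are in contact with the post (about 3 N) at TCP (0.6368, 0.0068), so the post sits where the first estimate put it. Next I'll compute the arc steps.

```bash
python3 - <<'E'
import numpy as np
C=np.array([.593,.026]);r=np.array([.6368,.0068])-C
R=lambda d:np.array([[np.cos(d),-np.sin(d)],[np.sin(d),np.cos(d)]])
pts=np.array([C+R(-np.radians(3.5*k))@r for k in range(23)])*1e3
c=pts[0].copy();o=[]
for p in pts[1:]:
  d=(p-c).round(1); c+=d; o.append([1,*d.tolist(),0,0,0,-.061])
print(o[:11]);print(o[11:]);print(pts[11],pts[22])
E
```

```text
[[1, -1.3, -2.6, 0, 0, 0, -0.061], [1, -1.4, -2.6, 0, 0, 0, -0.061], [1, -1.5, -2.5, 0, 0, 0, -0.061], [1, -1.7, -2.3, 0, 0, 0, -0.061], [1, -1.9, -2.3, 0, 0, 0, -0.061], [1, -2.0, -2.1, 0, 0, 0, -0.061], [1, -2.1, -2.0, 0, 0, 0, -0.061], [1, -2.2, -1.9, 0, 0, 0, -0.061], [1, -2.4, -1.8, 0, 0, 0, -0.061], [1, -2.4, -1.6, 0, 0, 0, -0.061], [1, -2.6, -1.4, 0, 0, 0, -0.061]]
[[1, -2.6, -1.3, 0, 0, 0, -0.061], [1, -2.7, -1.1, 0, 0, 0, -0.061], [1, -2.8, -1.0, 0, 0, 0, -0.061], [1, -2.8, -0.7, 0, 0, 0, -0.061], [1, -2.8, -0.6, 0, 0, 0, -0.061], [1, -2.9, -0.5, 0, 0, 0, -0.061], [1, -2.9, -0.2, 0, 0, 0, -0.061], [1, -2.9, -0.1, 0, 0, 0, -0.061], [1, -3.0, 0.1, 0, 0, 0, -0.061], [1, -2.9, 0.3, 0, 0, 0, -0.061], [1, -2.9, 0.4, 0, 0, 0, -0.061]]
[615.32595625 -16.2922177 ] [584.14495094 -20.99646908]
```

Call:
{"op": "servo_tool", "data": {
  "plan": [
    [[1,-1.3,-2.6,0,0,0,-0.061],[1,-1.4,-2.6,0,0,0,-0.061],[1,-1.5,-2.5,0,0,0,-0.061],[1,-1.7,-2.3,0,0,0,-0.061],[1,-1.9,-2.3,0,0,0,-0.061],[1,-2.0,-2.1,0,0,0,-0.061],[1,-2.1,-2.0,0,0,0,-0.061],[1,-2.2,-1.9,0,0,0,-0.061],[1,-2.4,-1.8,0,0,0,-0.061],[1,-2.4,-1.6,0,0,0,-0.061],[1,-2.6,-1.4,0,0,0,-0.061],[1,0,0,0,0,0,0]]
  ]
}}

```text
t: 7.75
tool_pos: [0.6147, -0.0167, 0.0922]
orientation: [3.128, 0.288, -0.001]
force: [2.4, 1.3, -0.3]
opening: 0.0002
```

```bash
cat > post.py <<'E'
from h import *
s=monitor.read_state(); print(s["t"],s["force"].round(2),s["tool_pos"].round(4),s["orientation"].round(3))
C=np.array([.593,.026])
for n,b in (("side",(270,140,360,222)),("top",(292,180,372,268))):
    i=eyes.read_camera(n)
    print(n,[(a,p.round(1),np.degrees(np.arctan2(*(ray(n,p,.108)[:2]-C)[::-1])).round(1)) for a,p in blob(i,(0,150,90),(18,255,255),b)[:3]])
E
python3 post.py
```

```text
7.75 [ 2.39  1.26 -0.33] [ 0.6147 -0.0167  0.0922] [ 3.128e+00  2.880e-01 -1.000e-03]
side [(np.int32(53), array([322.1, 175.4]), np.float64(-83.2)), (np.int32(18), array([295. , 164.2]), np.float64(-46.1))]
top []
```

Call:
{"op": "servo_tool", "data": {
  "plan": [
    [[1,-2.6,-1.3,0,0,0,-0.061],[1,-2.7,-1.1,0,0,0,-0.061],[1,-2.8,-1.0,0,0,0,-0.061],[1,-2.8,-0.7,0,0,0,-0.061],[1,-2.8,-0.6,0,0,0,-0.061],[1,-2.9,-0.5,0,0,0,-0.061],[1,-2.9,-0.2,0,0,0,-0.061],[1,-2.9,-0.1,0,0,0,-0.061],[1,-3.0,0.1,0,0,0,-0.061],[1,0,0,0,0,0,0]]
  ]
}}

```text
t: 8.85
tool_pos: [0.5891, -0.0219, 0.0922]
orientation: [3.089, -0.568, -0.002]
force: [-0.3, 0.0, 0.2]
opening: 0.0007
```

```bash
python3 post.py
```

```text
8.85 [-0.27  0.01  0.22] [ 0.5891 -0.0219  0.0922] [ 3.089e+00 -5.680e-01 -2.000e-03]
side [(np.int32(80), array([334.4, 176. ]), np.float64(-124.0))]
top [(np.int32(43), array([349.5, 230.9]), np.float64(-122.2))]
```

There is no force, and both cameras put the post at about −122° against a start of about −41°, so it has snapped into the fourth stop. I'll back away, lift and verify.

Call:
{"op": "servo_tool", "data": {
  "plan": [
    [[1,9,-3.4,0,0,0,0],[1,9,-3.4,0,0,0,0],[1,0,0,0,0,0,0],[1,0,0,40,0,0,0],[1,0,0,40,0,0,0],[1,0,0,20,0,0,0],[1,0,-30,0,0,0,0.1],[1,0,-30,0,0,0,0.1],[1,-10,-20,0,0,0,0.1],[1,-10,0,0,0,0,0.1],[1,0,0,0,0,0,0]]
  ]
}}

```text
t: 10.05
tool_pos: [0.5871, -0.1094, 0.1922]
orientation: [-3.141, -0.057, 0.001]
force: [1.1, 0.4, -0.2]
opening: 0.0004
```

```bash
python3 post.py; python3 - <<'E'
from h import *
t=eyes.read_camera("top"); j=eyes.read_camera("side"); c=eyes.camera_info("wrist"); i=eyes.read_camera("wrist")
a=cv2.resize(t[165:285,280:440],(400,300),interpolation=cv2.INTER_CUBIC); b=cv2.resize(j[130:240,265:385],(400,300),interpolation=cv2.INTER_CUBIC)
cv2.imwrite("pics/f.png",np.vstack([np.hstack([a,b]),cv2.resize(i[:,80:560],(400,300)).repeat(1,1).__class__((300,800,3),np.uint8)*0])[:300,:,::-1])
w=np.zeros((600,800,3),np.uint8); w[:300,:400]=a; w[:300,400:]=b; w[300:,:480]=cv2.resize(i,(480,300)); cv2.imwrite("pics/f.png",w[:,:,::-1])
m=blob(i,*GR,(150,100,500,330)); print([(k,p,ray("wrist",p,.1,c)) for k,p in m[:2]])
E
```

```text
10.05 [ 1.14  0.43 -0.17] [ 0.5871 -0.1094  0.1922] [-3.141e+00 -5.700e-02  1.000e-03]
side [(np.int32(80), array([334.4, 176.1]), np.float64(-124.0)), (np.int32(23), array([295.7, 164. ]), np.float64(-47.0))]
top [(np.int32(60), array([349.8, 229.7]), np.float64(-119.2))]
[(np.int32(629), array([337.67249603, 223.40063593]), array([ 0.56575847, -0.1240897 ,  0.1       ]))]
```

View pics/f.png

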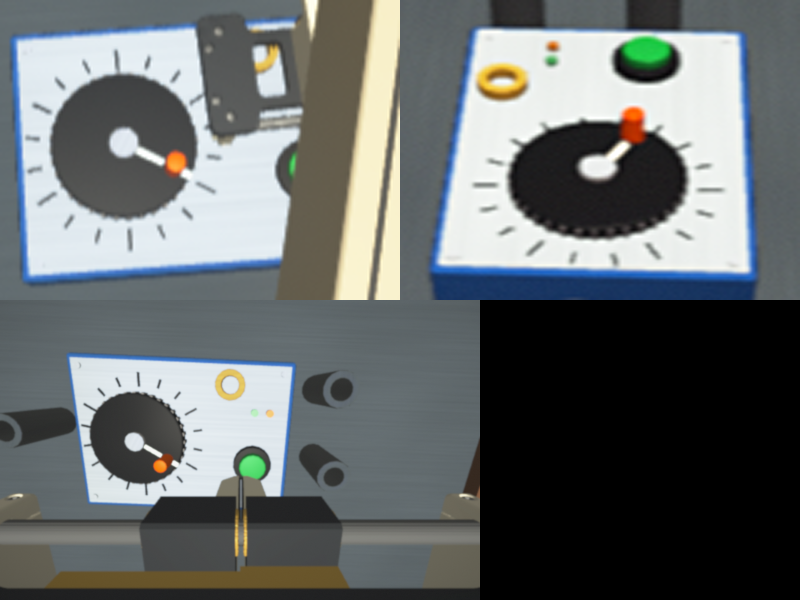

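The post now points at the long tick at the fourth stop on, in all three views. The ring and tubes are undisturbed, and the button is at about (0.564, −0.123). Now I'll move over the button.

Call:
{"op": "servo_tool", "data": {
  "plan": [
    [[1,-12,-7,0,0,0,0],[1,-11,-7,0,0,0,0],[1,0,0,-40,0,0,0],[1,0,0,-30,0,0,0],[1,0,0,-15,0,0,0],[1,0,0,0,0,0,0],[1,0,0,0,0,0,0]]
  ]
}}

```text
t: 11.0
tool_pos: [0.5652, -0.1227, 0.1084]
orientation: [3.141, 0.056, 0.001]
force: [0.4, -0.1, 0.6]
opening: -0.0002
```

Call:
{"op": "servo_tool", "data": {
  "plan": [
    [[1,0,0,-4,0,0,0],[1,0,0,-4,0,0,0],[1,0,0,-3,0,0,0],[1,0,0,0,0,0,0]]
  ]
}}

```text
t: 11.4
tool_pos: [0.5645, -0.1225, 0.0961]
orientation: [-3.141, -0.056, 0.001]
force: [-0.2, 0.4, 0.3]
opening: 0.0004
```

Call:
{"op": "servo_tool", "data": {
  "plan": [
    [[1,0,0,-2,0,0,0],[1,0,0,-2,0,0,0],[1,0,0,-2,0,0,0],[1,0,0,0,0,0,0]]
  ]
}}

```text
t: 11.8
tool_pos: [0.5644, -0.1225, 0.0899]
orientation: [-3.141, -0.056, 0.001]
force: [-0.2, 0.3, 0.2]
opening: 0.0001
```

Call:
{"op": "servo_tool", "data": {
  "plan": [
    [[1,0,0,-1.5,0,0,0],[1,0,0,-1.5,0,0,0],[1,0,0,0,0,0,0]]
  ]
}}

```text
t: 12.1
tool_pos: [0.5645, -0.1226, 0.087]
orientation: [-3.141, -0.056, 0.001]
force: [0.4, -0.2, 0.1]
opening: 0.0004
```

Call:
{"op": "servo_tool", "data": {
  "plan": [
    [[1,0,0,-1.5,0,0,0],[1,0,0,-1.5,0,0,0],[1,0,0,0,0,0,0]]
  ]
}}

```text
t: 12.4
tool_pos: [0.5645, -0.1225, 0.084]
orientation: [-3.141, -0.056, 0.001]
force: [-0.4, 0.5, 0.1]
opening: 0.0002
```

Call:
{"op": "servo_tool", "data": {
  "plan": [
    [[1,0,0,-1.5,0,0,0],[1,0,0,-1.5,0,0,0],[1,0,0,0,0,0,0]]
  ]
}}

```text
t: 12.7
tool_pos: [0.5645, -0.1225, 0.081]
orientation: [-3.141, -0.056, 0.001]
force: [-0.1, 0.7, -0.1]
opening: 0.0007
```

Call:
{"op": "servo_tool", "data": {
  "plan": [
    [[1,0,0,-1,0,0,0],[1,0,0,-1,0,0,0],[1,0,0,0,0,0,0]]
  ]
}}

```text
t: 13.0
tool_pos: [0.5645, -0.1226, 0.0791]
orientation: [-3.141, -0.056, 0.0]
force: [0.1, 0.4, -0.5]
opening: 0.0002
```

Call:
{"op": "servo_tool", "data": {
  "plan": [
    [[1,0,0,-1,0,0,0],[1,0,0,-1,0,0,0],[1,0,0,0,0,0,0]]
  ]
}}

```text
t: 13.3
tool_pos: [0.5645, -0.1226, 0.0771]
orientation: [-3.141, -0.056, 0.0]
force: [0.3, -0.5, -0.0]
opening: 0.0005
```

```bash
python3 - <<'E'
from h import *
j=eyes.read_camera("side"); i=eyes.read_camera("wrist")
cv2.imwrite("pics/s8.png",np.hstack([cv2.resize(j[110:190,285:365],(400,400),interpolation=cv2.INTER_CUBIC),cv2.resize(i[180:310,255:385],(400,400),interpolation=cv2.INTER_CUBIC)])[:,:,::-1])
for z in (.09,.1,.11): print(z,(proj("side",(.5645,-.1225,z))-[285,110])*5)
E
```

```text
0.09 [260.45669441 189.61652521]
0.1 [260.85054384 174.18494776]
0.11 [261.24979575 158.54169383]
```

View pics/s8.png

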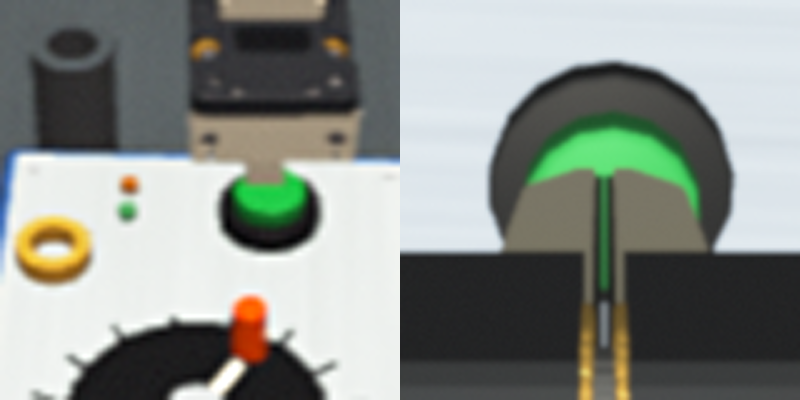

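The side crop shows the tip at (265,182) just over the button top at (268,192), so it is centred and still a few mm above. I'll continue down.

Call:
{"op": "servo_tool", "data": {
  "plan": [
    [[1,0,0,-1,0,0,0],[1,0,0,-1,0,0,0],[1,0,0,0,0,0,0]]
  ]
}}

```text
t: 13.7
tool_pos: [0.5645, -0.1226, 0.0751]
orientation: [-3.141, -0.056, 0.0]
force: [1.2, -0.4, -0.1]
opening: 0.0005
```

Call:
{"op": "servo_tool", "data": {
  "plan": [
    [[1,0,0,-1,0,0,0],[1,0,0,-1,0,0,0],[1,0,0,0,0,0,0]]
  ]
}}

```text
t: 14.0
tool_pos: [0.5645, -0.1226, 0.0731]
orientation: [-3.141, -0.056, 0.0]
force: [0.6, -0.8, -0.4]
opening: 0.0005
```

Call:
{"op": "servo_tool", "data": {
  "plan": [
    [[1,0,0,-1,0,0,0],[1,0,0,-1,0,0,0],[1,0,0,0,0,0,0]]
  ]
}}

```text
t: 14.3
tool_pos: [0.5645, -0.1226, 0.0711]
orientation: [-3.141, -0.056, 0.0]
force: [0.3, -0.4, -0.4]
opening: 0.0004
```

Call:
{"op": "servo_tool", "data": {
  "plan": [
    [[1,0,0,-1,0,0,0],[1,0,0,-1,0,0,0],[1,0,0,0,0,0,0]]
  ]
}}

```text
t: 14.6
tool_pos: [0.5648, -0.1226, 0.0694]
orientation: [3.141, 0.056, 0.0]
force: [-0.9, -0.2, 1.8]
opening: 0.0006
```

Call:
{"op": "servo_tool", "data": {
  "plan": [
    [[1,0,0,-1,0,0,0],[1,0,0,-1,0,0,0],[1,0,0,0,0,0,0]]
  ]
}}

```text
t: 14.9
tool_pos: [0.5647, -0.1226, 0.0674]
orientation: [3.141, 0.056, 0.0]
force: [-0.7, 0.2, 2.3]
opening: 0.0003
```

Call:
{"op": "servo_tool", "data": {
  "plan": [
    [[1,0,0,-1,0,0,0],[1,0,0,-1,0,0,0],[1,0,0,0,0,0,0]]
  ]
}}

```text
t: 15.2
tool_pos: [0.5648, -0.1226, 0.0654]
orientation: [3.141, 0.056, 0.0]
force: [-0.9, 0.2, 4.2]
opening: 0.0009
```

Call:
{"op": "servo_tool", "data": {
  "plan": [
    [[1,0,0,-1,0,0,0],[1,0,0,0,0,0,0]]
  ]
}}

```text
t: 15.4
tool_pos: [0.5647, -0.1227, 0.0644]
orientation: [3.141, 0.056, 0.0]
force: [-1.9, 0.5, 5.2]
opening: 0.0006
```

Call:
{"op": "servo_tool", "data": {
  "plan": [
    [[1,0,0,-1,0,0,0],[1,0,0,0,0,0,0]]
  ]
}}

```text
t: 15.6
tool_pos: [0.5648, -0.1227, 0.0639]
orientation: [3.141, 0.056, 0.001]
force: [-2.6, -1.0, 8.7]
opening: 0.0003
```

Call:
{"op": "servo_tool", "data": {
  "plan": [
    [[1,0,0,-0.6,0,0,0],[1,0,0,0,0,0,0]]
  ]
}}

```text
t: 15.8
tool_pos: [0.5649, -0.1227, 0.0638]
orientation: [3.141, 0.056, 0.001]
force: [-5.1, 1.4, 12.2]
opening: 0.0002
```

The button has bottomed: 12 N with no further travel after about 6 mm. I'll release and lift clear.

Call:
{"op": "servo_tool", "data": {
  "plan": [
    [[1,0,0,5,0,0,0],[1,0,0,10,0,0,0],[1,0,0,40,0,0,0],[1,0,0,45,0,0,0],[1,0,0,45,0,0,0],[1,-20,-40,0,0,0,0],[1,-20,-40,0,0,0,0],[1,-20,-40,0,0,0,0],[1,-20,-40,0,0,0,0],[1,0,0,0,0,0,0],[1,0,0,0,0,0,0]]
  ]
}}

```text
t: 16.9
tool_pos: [0.484, -0.2832, 0.2076]
orientation: [-3.14, -0.052, 0.001]
force: [0.4, 1.1, -0.5]
opening: 0.0005
```

```bash
python3 post.py; python3 - <<'E'
from h import *
old=cv2.imread("pics/side0.png")[:,:,::-1]; new=eyes.read_camera("side")
for n,i in (("old",old),("new",new)):
  print(n,"green",blob(i,*GR,(283,130,370,228))[:1],"ring",blob(i,*YE,(283,143,305,175))[:1])
d=cv2.absdiff(old.copy(),new.copy()).max(2)
for nm,(x0,y0,x1,y1) in dict(tubes=(285,110,355,140),tubeC=(300,238,335,290),ring=(285,150,305,168)).items(): print(nm,(d[y0:y1,x0:x1]>60).sum())
E
```

```text
16.9 [ 0.42  1.12 -0.46] [ 0.484  -0.2832  0.2076] [-3.14e+00 -5.20e-02  1.00e-03]
side [(np.int32(80), array([334.4, 176.1]), np.float64(-124.0)), (np.int32(23), array([295.7, 164. ]), np.float64(-47.0))]
top [(np.int32(58), array([349.8, 229.8]), np.float64(-119.4))]
old green [(np.int32(140), array([338.55714286, 149.16428571]))] ring [(np.int32(123), array([295.2601626 , 159.44715447]))]
new green [(np.int32(138), array([338.50724638, 149.10144928]))] ring [(np.int32(124), array([295.2016129, 159.4516129]))]
tubes 0
tubeC 0
ring 0
```

The dial is unchanged since it settled, the button is back up, and the ring and tubes have not moved.

```bash
python3 -c "
from plant import job
print(job.close_job())"
```

```text
the job is handed in; nothing more can be done
None
```

I turned the dial four stops clockwise with the closed fingertips and left it resting in that stop. Then I pressed the green button fully down, released it and handed the job in at about 17 s of the 58 s allowed.

- **Dial:** the post went from about −41° to about −121°, which is 80° or four stops. The side camera put it at −124° and the top camera at −119°. Its pointer lines up with the long tick at the fourth stop on. It did not move after the fingers left, and the push force had dropped to zero before I backed away.
- **Button:** travel stopped after about 6 mm with the force at 12 N. It is back at its starting position in the side camera, to within 0.1 px.
- **Ring and tubes:** a before-and-after comparison of the side picture shows no change at any of them.
- **Disagreements:**
  - **Fingertip height:** the closed fingertips sat about 20–25 mm higher than `robot.tips_ahead` implied. My first approach passed over the post without touching it, so I set the height by camera and touch instead.
  - **Camera offset:** the side and top cameras also differed by about 5–7 mm in y on where the scene lies.

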